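# Pair up the wooden clogs

## Task

Two bare wooden clogs, a big round-toed one and a small one with a narrow upturned toe, lie astray in the middle of the painting table; their mates are already in place at the left and right sides. Slide each stray along the table, without lifting it off or tipping it, until it stands close beside its mate (either side) like a pair of shoes, toes pointing the same way and heels level. Leave the mates where they stand, apart from a slight nudge, and do not disturb anything else on the table.

Things in the scene. Friction and masses are not known exactly. Their poses are not given: they have to be found in the camera images.
- big_stray: Big clog, stray: one of the two loose in the middle of the table. Bare wood. Origin: centre of underside; x heel to toe, z up (yaw pi: toe to robot). Round toe, 160 mm long, 64 wide, straight sides, 58 high (side walls 48). Foot opening on top x -70 to +2, 48 wide inside (walls 8, rear corners cut), floor 14 above table; solid ahead. 0.28 kg.
- small_stray: Small clog, stray: the other one in the middle of the table. Bare wood. Origin: centre of underside; x heel to toe, z up (yaw pi: toe to robot). Narrow toe, upturned tip, 120 mm long, 52 wide, straight sides, 46 high (side walls 36). Foot opening on top x -52 to +4, 38 wide inside (walls 7, rear corners cut), floor 14 above table; solid ahead. 0.18 kg.
- big_set: Big clog already in place, at the left or right side (they vary); same shape, size and axes as big_stray. Not fixed: it slides if pushed.
- small_set: Small clog already in place, at the other side; same shape, size and axes as small_stray. Not fixed: it slides if pushed.
- big_stray_toe (a point): Front end of big_stray's toe, 80 mm ahead of its origin, 20 mm above the underside.
- small_stray_toe (a point): Front end of small_stray's toe, 60 mm ahead of its origin, 20 mm above the underside.
- tube_a: Bystander: blue paint tube, 125 x 42 x 22 mm, lying flat near the robot on the left; origin at the centre of its underside.
- tube_b: Bystander: orange paint tube, same size, near the robot on the right; origin at the centre of its underside.
- tube_c: Bystander: black paint tube, same size, lying at the left side beyond the clogs; origin at the centre of its underside.
- brush: Bystander: paint brush, 180 mm, lying at the right side; origin at the centre of its underside.
- plate: Bystander: small white saucer, 110 mm across, 15 mm high, towards the table's far side, right; origin at the centre of its underside.
- mug: Bystander: white mug, 72 mm across, 80 mm high, towards the far side, left; origin at the centre of its underside.
- jar: Bystander: paint jar, 60 mm across and 60 mm high, at the right side; origin at the centre of its underside.
Mind the look-alikes: they are no part of the job. What is shaped like the big_set but blue is not meant. Leave any blue look-alike of the small_stray alone.

How it is judged (in metres and radians):
At the end, for the whole second after the job is handed in: Each stray stands flat beside its own mate, on either side: centres at most 94 mm (big) or 82 mm (small) apart sideways, i.e. a gap up to 30 mm; level lengthwise to 30 mm; parallel to 0.3 rad, toes the same way; both clogs of each pair upright and at rest (x of big_stray in the frame of big_set between -0.03 and 0.03 m and y of big_stray in the frame of big_set between -0.094 and 0.094 m and angle between the x axis of big_stray and the x axis of big_set, either way round below 0.3 rad and x of big_stray_toe in the frame of big_set above 0.02 m and height (world z) of each of big_stray, big_set, small_stray, small_set below 0.008 m and angle between each of big_stray, big_set, small_stray, small_set's own z axis and vertical below 0.1 rad and linear speed of each of big_stray, big_set, small_stray, small_set below 0.02 m/s and x of small_stray in the frame of small_set between -0.03 and 0.03 m and y of small_stray in the frame of small_set between -0.082 and 0.082 m and angle between the x axis of small_stray and the x axis of small_set, either way round below 0.3 rad and x of small_stray_toe in the frame of small_set above 0.02 m); the robot touches nothing.
It fails at once if the big stray clog is lifted or tipped over (its underside more than 30 mm up, or leaning over 0.5 rad) (height (world z) of big_stray above 0.03 m or angle between big_stray's own z axis and vertical above 0.5 rad).
It fails at once if the small stray clog is lifted or tipped over (its underside more than 30 mm up, or leaning over 0.5 rad) (height (world z) of small_stray above 0.03 m or angle between small_stray's own z axis and vertical above 0.5 rad).
It fails at once if a mate is shifted more than 50 mm (distance of any of big_set, small_set from where it was at the start of the episode above 0.05 m).
It fails at once if a bystander is shifted more than 40 mm or knocked over (distance of any of tube_a, tube_b, tube_c, brush, plate, mug, jar from where it was at the start of the episode above 0.04 m or angle between any of plate, mug, jar's own z axis and vertical above 0.6 rad).
It also fails if it takes over 64 s, if anything falls off the work surface, if the arm or the gripper's body presses on something with over 40 N, if the wrist force passes 120 N, or if a joint passes its speed limit or range.

## Robot

A 6-joint arm with a two-finger parallel gripper is mounted at the origin on the work surface. World frame = base frame: x ahead of the robot, y to its left, z up, the work surface at z = 0. Lengths are in m, angles in degrees, forces in N, time in s.
With the tool pointing down it reaches from about 0.375 to 0.9 m from the base axis. Payload 3.1 kg.
Tool frame: the origin (TCP) lies on the centre line of the jaws, within the pads' length; the fingertips stand 22 mm ahead of it and the grasp point (between the pads) lies 3 mm ahead of it; z points along the fingers, y is the line along which they close (so a half turn about z gives the same grasp; the last joint's range is limited). The gripper opens to 87 mm and grips with 3 to 60 N. Pads are 19 mm wide; open, the fingers measure 117 mm over their backs; the gripper's body (75 mm by 190 mm) begins 51 mm behind the grasp point.
Start: joints at [56.35, 30.224, 82.088, -0, 67.689, -10.227], TCP at [0.248, 0.573, 0.245] pointing down, gripper open.
Joint ranges: [-176.69, 176.69], [-43.24, 126.21], [12.49, 139.97], [-82, 262], [0, 151.66], [-163.58, 163.58]. Speed limits (degrees/s): [159.86, 159.86, 180, 180, 180, 180].

## Interface

Orientations are given as a 3x3 rotation matrix whose columns are the frame's x, y, z axes.
In Python, from rig import * gives the robot as it stands.
- The arm moves only by the shell command python3 -m jog 'ROWS'. ROWS is text: rows parted by semicolons, each of 7 numbers parted by spaces: the shift along the tool's x, y, z in mm, then the turn, a rotation vector about the tool's x, y, z in rad, then the finger opening in mm, from 0 to 87. In form: tx ty tz ax ay az fingers; .... A call has 1 to 12 rows; each row shifts and turns the commanded pose from where the row before left it, along the tool's axes as they then stand; what a row does not reach is not made up. A row lasts 1/8 s, in which the tool goes at most 62.5 mm and 10.7 degrees, less where a joint would pass 70% of its speed; a pose out of reach is approached as far as the arm can. A call with a gripper value outside its range is refused whole. The fingers move at their own pace and stop on an object; the grip force is fixed at half the most. Time passes only in rows, so rows that do not move let the fingers close. It gives the time, the measured TCP pose, the force, the opening and the grip force at its end, in the units of the state.
- read_state(): the state, without advancing time (a new reading comes with each control period).
- capture(name): name is "side" or "top"; returns a dict with "color" (420x560x3 uint8, red, green, blue), "camera_matrix" (3x3 intrinsics, pixels), "distortion" ([k1, k2, p1, p2, k3] as OpenCV has them; the pictures are not rectified), "R" (3x3) and "t" (3): a world point X has camera coordinates R X + t. Camera axes: x right, y down, z forward; pixel columns grow to the right and rows downward; lengths in m; the calibration is good to about 2 mm. A picture is of the moment at which its call begins. There is no depth.
- hand_in(): hands the job in; it is judged then, once.
Trained networks look in the newest picture that a camera, given by its name, has taken for a name from the list of things; names that differ only in an ending like _2 or _b are one class to them, and where a whole thing is asked for, a point or a joint stands for the part that bears it (a point fixed in the world has none). Each returns a list of dicts, best first, with "conf" (0 to 1); they miss things now and then, are a little off and sometimes report something else, mostly with a low value. They report only what shows in the picture. A call takes as long as a camera call. They do not tell look-alikes from the thing itself.
- find_in(camera, target): "at" ([x, y, z] in m, in world coordinates, good to about 4 mm: the middle of the surface that is visible of it).
- trace(camera, target): "pixels" (420x560 bool, what is visible of it).
- place_of(camera, target): "at" ([x, y, z] in m, in world coordinates, good to about 4 mm: a listed point, or the origin of a listed thing).
The state is a dict: "time_s": time; "joint_positions": joint angles; "qvel": joint speeds; "tau": joint torques, N m; "position": TCP position; "tcp_rot": TCP orientation; "force": force on the tool from outside, world axes, zero at the start; "moment": the same for the moment, N m; "opening": opening from 0.0 (shut) to 1.0 (fully open); "grasp_force": force on a finger pad.
Only numpy, scipy, OpenCV 4.12 (cv2) and the standard library are available. Lean on these libraries where they do the work, as an engineer would, in place of code of your own. Each camera call takes 0.05 s, during which the arm holds its last target. There are 200 camera calls.

## Working session

There is one attempt and no reset: what is moved stays moved. The work goes in short steps, Python scripts to look and compute and a shell command to move; the robot and the scene stay as the last step left them, time stands still between calls to the robot, and variables do not carry over. Pictures are saved under pics/ and viewed, at most 10 in all, crops included, and the job is handed in when it is done.

```bash
mkdir -p pics; python3 - <<'E'
from rig import *
import cv2
for c in ["top","side"]:
    d=capture(c); cv2.imwrite(f"pics/{c}0.png",cv2.cvtColor(d["color"],cv2.COLOR_RGB2BGR))
    for n in ["big_stray","big_set","small_stray","small_set","big_stray_toe","small_stray_toe","tube_a","tube_b","tube_c","brush","plate","mug","jar"]:
        print(c,n,[([round(float(v),3) for v in r["at"]],round(r["conf"],2)) for r in place_of(c,n)])
s=read_state();print(s["time_s"],s["position"],s["tcp_rot"],s["opening"])
E
```

```text
top big_stray [([0.663, -0.035, 0.003], 0.94)]
top big_set [([0.301, -0.431, -0.0], 0.89), ([0.499, -0.281, -0.0], 0.66)]
top small_stray [([0.399, 0.378, -0.001], 0.9), ([0.479, -0.011, -0.005], 0.66)]
top small_set [([0.524, 0.278, -0.001], 0.58), ([0.477, -0.011, -0.005], 0.5)]
top big_stray_toe [([0.583, -0.008, 0.021], 0.73)]
top small_stray_toe [([0.454, 0.38, 0.018], 0.88), ([0.417, -0.006, 0.016], 0.82)]
top tube_a [([0.3, -0.218, 0.001], 0.95), ([0.585, 0.456, -0.002], 0.83), ([0.327, 0.22, 0.003], 0.61)]
top tube_b [([0.3, -0.218, 0.001], 0.95), ([0.585, 0.456, -0.002], 0.83), ([0.327, 0.22, 0.003], 0.61)]
top tube_c [([0.3, -0.218, 0.001], 0.95), ([0.585, 0.456, -0.002], 0.83), ([0.327, 0.22, 0.003], 0.61)]
top brush [([0.64, -0.438, -0.002], 0.56), ([0.418, -0.005, 0.016], 0.22)]
top plate [([0.777, -0.204, -0.002], 0.97)]
top mug [([0.763, 0.195, -0.003], 0.79)]
top jar [([0.481, -0.421, -0.0], 0.63)]
side big_stray [([0.587, 0.452, 0.001], 0.33)]
side big_set [([0.297, -0.437, -0.004], 0.93), ([0.498, -0.284, -0.001], 0.58), ([0.416, -0.009, 0.02], 0.42)]
side small_str
[... 393 characters left out ...]
.22, 0.005], 0.57), ([0.586, 0.45, 0.002], 0.49)]
side tube_b [([0.3, -0.219, 0.002], 0.92), ([0.325, 0.22, 0.005], 0.57), ([0.586, 0.45, 0.002], 0.49)]
side tube_c [([0.3, -0.219, 0.002], 0.92), ([0.325, 0.22, 0.005], 0.57), ([0.586, 0.45, 0.002], 0.49)]
side brush [([0.642, -0.44, -0.001], 0.59), ([0.585, 0.453, 0.004], 0.35)]
side plate [([0.77, -0.205, -0.004], 0.75)]
side mug [([0.765, 0.191, -0.003], 0.84)]
side jar [([0.478, -0.428, 0.002], 0.86), ([0.582, -0.007, 0.02], 0.33)]
1.4 [0.24839088 0.5734819  0.2445483 ] [[-9.17598674e-01  3.97508079e-01 -3.03780987e-05]
 [ 3.97508080e-01  9.17598673e-01 -3.29294760e-05]
 [ 1.47851703e-05 -4.22915832e-05 -9.99999999e-01]] 1.005007898333843
```

View pics/top0.png

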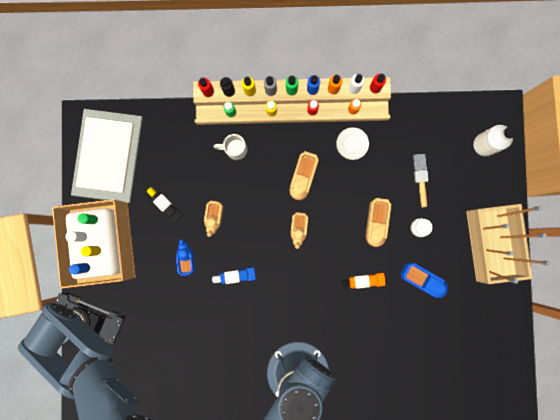

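View pics/side0.png

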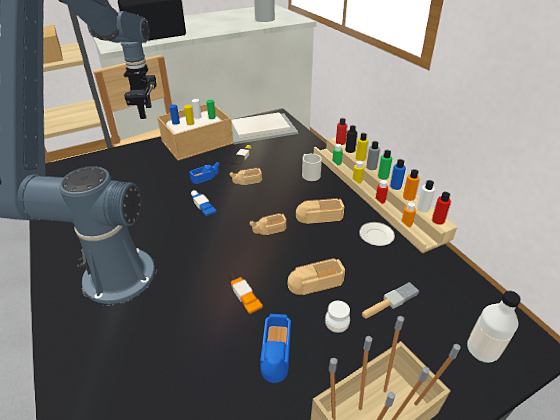

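The top view shows the strays at about px (304,176) for the big one and (299,230) for the small one. The bare mates are at (378,222) for the big and (212,218) for the small, all with toes toward the robot. The blue clogs at (184,258) and (425,280) are decoys. The side view agrees with this. Next I'll measure the yaws.

```bash
cat > h.py <<'E'
from rig import *
import numpy as np, cv2
def world(d,px,z):
    u=cv2.undistortPoints(np.float64(px).reshape(-1,1,2),d["camera_matrix"],d["distortion"])[:,0]
    R,t=np.array(d["R"]),np.array(d["t"]); c=-R.T@t
    r=np.c_[u,np.ones(len(u))]@R
    return c+r*((z-c[2])/r[:,2])[:,None]
def poses(names=("big_stray","big_set","small_stray","small_set"),cams=("top",)):
    out=[]
    for cam in cams:
        d=capture(cam)
        for n in names:
            for r in trace(cam,n):
                m=np.uint8(r["pixels"])
                if m.sum()<60: continue
                col=d["color"][m>0].mean(0)
                cs=max(cv2.findContours(m,cv2.RETR_EXTERNAL,cv2.CHAIN_APPROX_NONE)[0],key=cv2.contourArea)
                P=world(d,cs[:,0],.03 if "big" in n else .024)[:,:2]
                (cx,cy),(w,h),a=cv2.minAreaRect(np.float32(P*1000))
                if w<h: w,h,a=h,w,a-90
                F=world(d,np.argwhere(m)[:,::-1],.03)[:,:2]; q=F-F.mean(0); v=np.linalg.svd(q,full_matrices=False)[2][0]
                pa=np.degrees(np.arctan2(v[1],v[0]))
                print(cam,n,round(r["conf"],2),"rect c",round(cx),round(cy),"size",round(w),round(h),"yaw mod180",round(a%180,1),"pca",round(pa%180,1),"rgb",col.round())
            print("   place",[np.round(r["at"],3).tolist() for r in place_of(cam,n)])
E
python3 - <<'E'
from h import *
poses()
E
```

```text
top big_stray 0.85 rect c 666 -36 size 168 66 yaw mod180 162.1 pca 162.3 rgb [235. 183. 108.]
   place [[0.66, -0.03, -0.0]]
top big_set 0.76 rect c 502 -283 size 162 70 yaw mod180 170.2 pca 170.1 rgb [238. 185. 110.]
top big_set 0.74 rect c 301 -429 size 164 67 yaw mod180 56.6 pca 59.0 rgb [ 90. 112. 175.]
   place [[0.502, -0.279, 0.0], [0.3, -0.431, -0.0]]
top small_stray 0.67 rect c 483 -18 size 115 51 yaw mod180 178.6 pca 175.7 rgb [231. 177. 105.]
top small_stray 0.63 rect c 397 368 size 114 57 yaw mod180 179.4 pca 5.7 rgb [ 82. 102. 162.]
top small_stray 0.42 rect c 640 -432 size 177 44 yaw mod180 178.0 pca 3.5 rgb [192. 182. 157.]
   place [[0.401, 0.379, 0.002], [0.476, -0.013, -0.006]]
top small_set 0.67 rect c 528 274 size 114 54 yaw mod180 168.9 pca 170.7 rgb [224. 171. 101.]
   place [[0.524, 0.277, 0.002]]
```

```bash
cat >> h.py <<'E'
def to(x,y,z,yaw,off=(0,0)):
    "remaining rotation az, then tool-frame shift (mm) after that rotation; off: point on clog (clog frame mm)"
    s=read_state();R=np.array(s["tcp_rot"]);p=np.array(s["position"])
    cur=np.degrees(np.arctan2(R[1,0],R[0,0])); c,n=np.cos(np.radians(yaw)),np.sin(np.radians(yaw))
    T=np.array([x+(c*off[0]-n*off[1])/1e3,y+(n*off[0]+c*off[1])/1e3,z])
    dy=(yaw-cur+180)%360-180; d=T-p
    print("t",round(s["time_s"],2),"pos",p.round(4),"yaw",round(cur%360,1),"target",T.round(3),"az",round(-np.radians(dy),3),"shift after turn",np.round([1e3*(c*d[0]+n*d[1]),1e3*(n*d[0]-c*d[1]),-1e3*d[2]],1),"F",np.round(s["force"],1),"op",round(s["opening"]*87,1),"gf",round(s["grasp_force"],1))
E
python3 -m jog '0 0 0 0 0 -0.16 40; 0 0 0 0 0 -0.16 30;-24 -46 0 0 0 0 24;-24 -46 0 0 0 0 24;-24 -46 0 0 0 0 24;-24 -46 0 0 0 0 24;-24 -46 0 0 0 0 24;-24 -46 0 0 0 0 24;-24 -46 0 0 0 0 24;-24 -46 0 0 0 0 24;-24 -46 0 0 0 0 24;-24 -46 0 0 0 0 24'
python3 -c "
from h import *
poses(('small_stray',),('top',))
to(.479,-.014,.04,175,(-22,22.5))"
```

```text
time_s: 3.35
position: [0.4474, 0.0924, 0.2449]
tcp_rot: [[-0.996, 0.089, 0.001], [0.089, 0.996, 0.0], [-0.001, 0.0, -1.0]]
force: [-0.3, 0.6, 0.1]
opening: 0.275
grasp_force: 0.0
top small_stray 0.82 rect c 483 -18 size 115 51 yaw mod180 178.6 pca 1.0 rgb [227. 171. 100.]
top small_stray 0.61 rect c 399 368 size 118 57 yaw mod180 179.4 pca 5.4 rgb [ 80. 101. 162.]
   place [[0.398, 0.378, 0.0], [0.474, -0.01, -0.006]]
t 3.5 pos [0.448  0.092  0.2448] yaw 174.6 target [ 0.499 -0.038  0.04 ] az -0.006 shift after turn [ -62.1 -125.4  204.8] F [-0.9 -0.8  0.4] op 24.4 gf 0.0
```

```bash
python3 -m jog '-21 -41 0 0 0 0 24;-21 -42 0 0 0 0 24;-20 -41 0 0 0 0 24;0 0 50 0 0 0 24;0 0 50 0 0 0 24;0 0 50 0 0 0 24;0 0 16 0 0 0 24;0 0 0 0 0 0 24;0 0 0 0 0 0 24'
python3 -c "
from h import *
to(.479,-.013,.04,175,(-22,22.5))
d=capture('side');t=capture('top')
a=cv2.resize(d['color'][150:300,180:380],(800,600));cv2.imwrite('pics/s1.png',a[:,:,::-1])"
```

```text
time_s: 4.62
position: [0.498, -0.0343, 0.0793]
tcp_rot: [[-0.996, 0.088, 0.001], [0.088, 0.996, -0.0], [-0.001, -0.0, -1.0]]
force: [0.4, 0.4, -0.0]
opening: 0.275
grasp_force: 0.0
t 4.62 pos [ 0.498  -0.0343  0.0793] yaw 175.0 target [ 0.499 -0.037  0.04 ] az -0.0 shift after turn [-1.3 -2.9 39.3] F [ 0.4  0.4 -0. ] op 24.0 gf 0.0
```

View pics/s1.png

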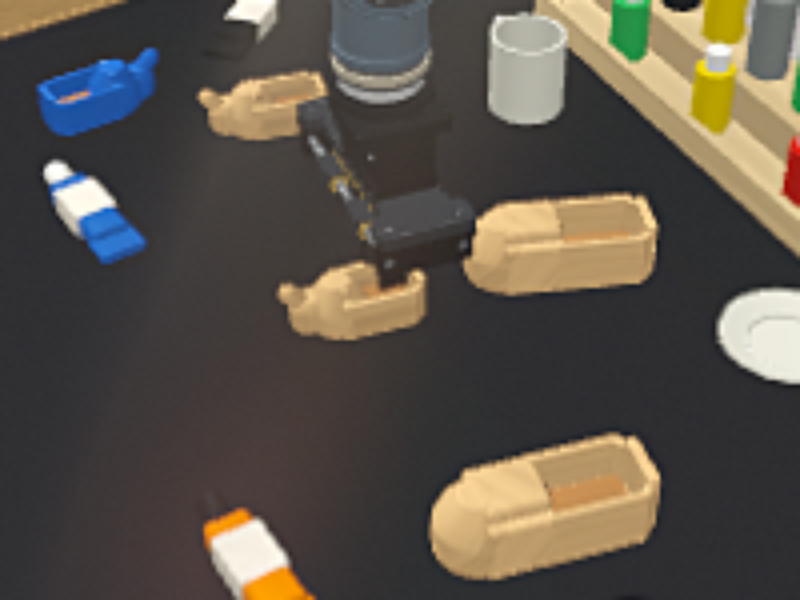

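The gripper hovers over the small stray's opening at about px (390,270) in the crop, clear of the big stray. I'll descend and close.

```bash
python3 -m jog '-1 -3 0 0 0 0 24;0 0 13 0 0 0 24;0 0 13 0 0 0 24;0 0 12 0 0 0 24;0 0 0 0 0 0 24'
python3 -c "
from h import *
to(.479,-.013,.04,175,(-22,22.5))"
```

```text
time_s: 5.35
position: [0.498, -0.0381, 0.0393]
tcp_rot: [[-0.996, 0.089, -0.001], [0.089, 0.996, 0.0], [0.001, 0.0, -1.0]]
force: [1.1, -0.4, -0.9]
opening: 0.277
grasp_force: 0.5
t 5.35 pos [ 0.498  -0.0381  0.0393] yaw 174.9 target [ 0.499 -0.037  0.04 ] az -0.002 shift after turn [-0.9  0.9 -0.7] F [ 1.1 -0.4 -0.9] op 24.1 gf 0.5
```

```bash
python3 -m jog '0 0 0 0 0 0 4;0 0 0 0 0 0 4;0 0 0 0 0 0 4;0 0 0 0 0 0 4;0 0 0 0 0 0 4;0 0 0 0 0 0 4'
python3 -c "
from h import *
poses(('small_stray','small_set'))
to(.525,.276,.04,170,(-22,-74+22.5))"
```

```text
time_s: 6.1
position: [0.4978, -0.0379, 0.0407]
tcp_rot: [[-0.996, 0.089, -0.001], [0.089, 0.996, 0.0], [0.001, 0.0, -1.0]]
force: [-0.6, 0.1, 1.7]
opening: 0.074
grasp_force: 30.0
top small_stray 0.68 rect c 399 368 size 111 57 yaw mod180 179.4 pca 5.2 rgb [ 84. 103. 163.]
   place [[0.4, 0.375, -0.001], [0.764, 0.194, -0.004]]
top small_set 0.62 rect c 528 272 size 112 57 yaw mod180 178.7 pca 172.5 rgb [218. 167.  99.]
   place [[0.522, 0.278, 0.002]]
t 6.35 pos [ 0.4978 -0.0379  0.0407] yaw 174.9 target [0.556 0.323 0.04 ] az 0.086 shift after turn [  5.7 365.4   0.7] F [-2.  -0.2  3.7] op 6.8 gf 30.0
```

```bash
python3 -c "
from h import *
to(.524,.277,.0405,171,(-21,69+22.5))"
```

```text
t 6.35 pos [ 0.4978 -0.0379  0.0407] yaw 174.9 target [0.53  0.183 0.04 ] az 0.068 shift after turn [2.400e+00 2.236e+02 2.000e-01] F [-2.  -0.2  3.7] op 6.8 gf 30.0
```

```bash
python3 -m jog '0 8 0 0 0 0.034 4;0 14 0 0 0 0.034 4;0 18 0 0 0 0 4;0 18 0 0 0 0 4;0 18 0 0 0 0 4;0 18 0 0 0 0 4;0 18 0 0 0 0 4;0 18 0 0 0 0 4;0 18 0 0 0 0 4;0 18 0 0 0 0 4;0 14 0 0 0 0 4;0 6 0 0 0 0 4'
python3 -m jog '0 8 0 0 0 0 4;0 0 0 0 0 0 4'
python3 -c "
from h import *
to(.524,.277,.0405,171,(-21,69+22.5))
poses(('small_stray','small_set'),('side',))
d=capture('side')
a=cv2.resize(d['color'][110:260,150:350],(800,600));cv2.imwrite('pics/s2.png',a[:,:,::-1])"
```

```text
time_s: 7.85
position: [0.5262, 0.1468, 0.0407]
tcp_rot: [[-0.988, 0.155, -0.0], [0.155, 0.988, -0.0], [0.0, -0.0, -1.0]]
force: [-0.3, -4.5, 6.0]
opening: 0.08
grasp_force: 30.0
time_s: 8.1
position: [0.5274, 0.155, 0.0407]
tcp_rot: [[-0.988, 0.156, 0.0], [0.156, 0.988, 0.001], [0.0, 0.001, -1.0]]
force: [-0.0, 0.2, 5.4]
opening: 0.078
grasp_force: 30.0
t 8.1 pos [0.5274 0.155  0.0407] yaw 171.0 target [0.53  0.183 0.04 ] az 0.0 shift after turn [ 1.4 28.5  0.2] F [-0.   0.2  5.4] op 6.8 gf 30.0
side small_stray 0.97 rect c 398 362 size 139 106 yaw mod180 3.6 pca 34.6 rgb [ 39.  90. 167.]
side small_stray 0.25 rect c 776 215 size 190 79 yaw mod180 58.6 pca 59.3 rgb [177. 176. 164.]
   place [[0.396, 0.37, 0.003], [0.765, 0.188, -0.002], [0.327, 0.221, 0.002]]
side small_set 0.72 rect c 498 271 size 84 54 yaw mod180 82.2 pca 90.1 rgb [197. 164. 116.]
side small_set 0.39 rect c 664 -36 size 170 120 yaw mod180 159.1 pca 172.6 rgb [200. 165. 113.]
side small_set 0.21 rect c 631 -448 size 183 46 yaw mod180 3.4 pca 4.5 rgb [186. 177. 157.]
   place [[0.524, 0.276, 0.003]]
```

View pics/s2.png

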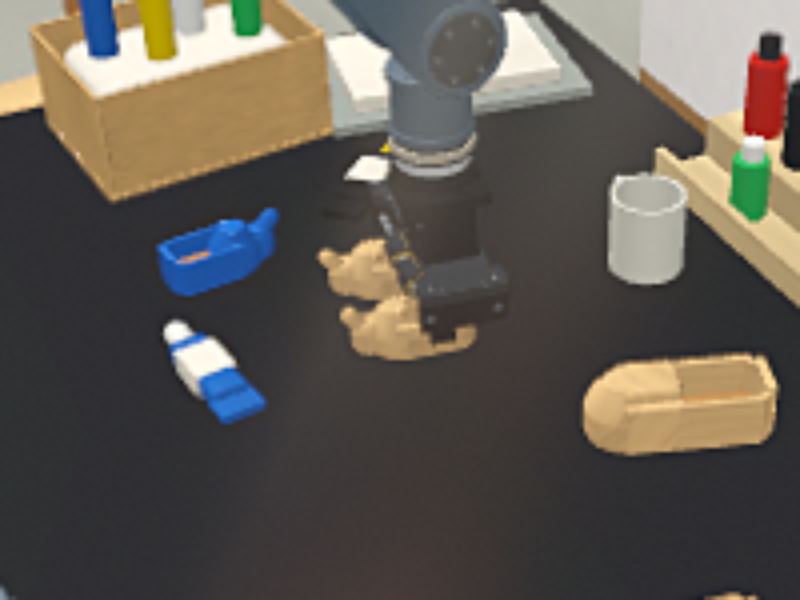

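The small stray (toe at about px (345,315)) followed the grip and stands next to its mate (toe at about px (325,255)). I'll slide the last 28 mm and release.

```bash
python3 -m jog '1 10 0 0 0 0 4;0 10 0 0 0 0 4;0 8 0 0 0 0 4;0 0 0 0 0 0 4;0 0 0 0 0 0 23;0 0 0 0 0 0 23;0 0 0 0 0 0 23;0 0 0 0 0 0 23;0 0 -20 0 0 0 23;0 0 -40 0 0 0 23;0 0 -40 0 0 0 23;0 0 -20 0 0 0 23'
python3 -m jog '0 -50 0 0 0 0 24;0 -50 0 0 0 0 24;0 -50 0 0 0 0 24;0 -50 0 0 0 0 24'
python3 -c "
from h import *
poses()
to(.662,-.033,.045,162,(-34,-28))"
```

```text
time_s: 9.9
position: [0.5317, 0.1816, 0.1628]
tcp_rot: [[-0.988, 0.156, 0.003], [0.156, 0.988, 0.001], [-0.003, 0.001, -1.0]]
force: [-0.3, 0.1, -0.4]
opening: 0.264
grasp_force: 0.0
time_s: 10.4
position: [0.4993, -0.0174, 0.1607]
tcp_rot: [[-0.988, 0.156, 0.001], [0.156, 0.988, -0.0], [-0.001, 0.0, -1.0]]
force: [1.2, 0.5, -0.6]
opening: 0.272
grasp_force: 0.0
top big_stray 0.63 rect c 664 -35 size 164 66 yaw mod180 160.2 pca 161.0 rgb [237. 184. 109.]
top big_stray 0.34 rect c 528 273 size 114 57 yaw mod180 171.0 pca 170.7 rgb [221. 169. 101.]
   place [[0.661, -0.034, -0.001]]
top big_set 0.57 rect c 302 -432 size 164 70 yaw mod180 57.7 pca 58.5 rgb [ 88. 111. 174.]
   place [[0.504, -0.276, -0.002], [0.299, -0.432, -0.0]]
top small_stray 0.93 rect c 513 206 size 120 56 yaw mod180 170.3 pca 170.0 rgb [220. 168. 100.]
top small_stray 0.65 rect c 395 370 size 111 54 yaw mod180 179.4 pca 3.0 rgb [ 87. 105. 165.]
   place [[0.506, 0.212, -0.004], [0.402, 0.376, 0.001]]
top small_set 0.91 rect c 528 273 size 115 56 yaw mod180 169.6 pca 169.7 rgb [220. 168. 100.]
   place [[0.524, 0.278, -0.001], [0.762, 0.195, -0.001], [0.587, 0.451, -0.002]]
t 10.85 pos [ 0.4996 -0.0148  0.1605] yaw 171.1 target [ 0.703 -0.017  0.045] az 0.159 shift after turn [-194.1   60.9  115.5] F [ 0.5 -0.2  0.9] op 24.0 gf 0.0
```

```bash
python3 -m jog '0 0 0 0 0 0.159 26;-48 15 0 0 0 0 26;-49 15 0 0 0 0 26;-49 15 0 0 0 0 26;-48 16 0 0 0 0 26;0 0 40 0 0 0 26;0 0 30 0 0 0 26;0 0 0 0 0 0 26;0 0 0 0 0 0 26'
python3 -c "
from h import *
to(.662,-.033,.043,162,(-34,-28))
d=capture('side')
a=cv2.resize(d['color'][130:280,250:450],(800,600));cv2.imwrite('pics/s3.png',a[:,:,::-1])"
```

```text
time_s: 11.98
position: [0.7037, -0.0177, 0.0915]
tcp_rot: [[-0.951, 0.31, 0.002], [0.31, 0.951, -0.0], [-0.002, 0.0, -1.0]]
force: [0.4, 0.5, 0.0]
opening: 0.297
grasp_force: 0.0
t 11.97 pos [ 0.7037 -0.0177  0.0915] yaw 162.0 target [ 0.703 -0.017  0.043] az -0.001 shift after turn [ 0.9  0.5 48.5] F [0.4 0.5 0. ] op 25.9 gf 0.0
```

View pics/s3.png

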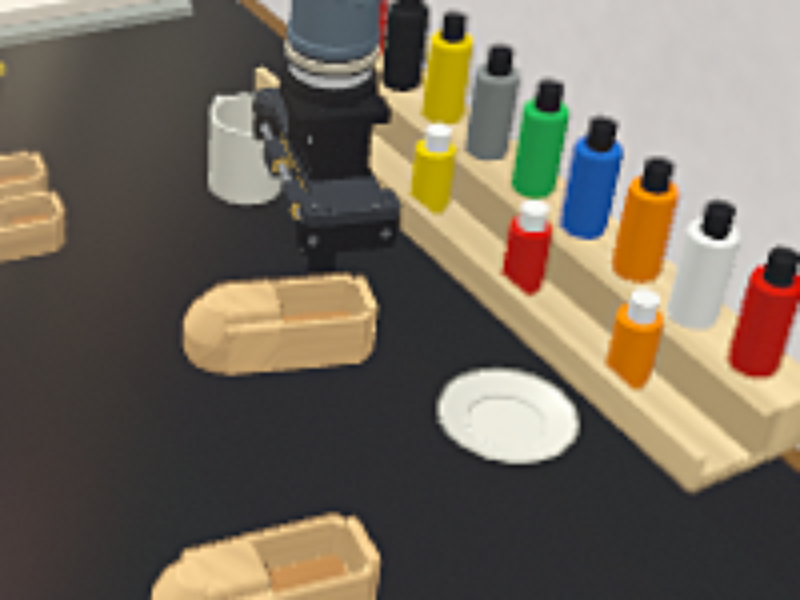

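The finger hangs at about px (320,260), above the far wall of the big stray's opening and clear of the mug and rack. I'll descend, grip and check.

```bash
python3 -m jog '0 0 16 0 0 0 26;0 0 16 0 0 0 26;0 0 10 0 0 0 26;0 0 6 0 0 0 26;0 0 0 0 0 0 26;0 0 0 0 0 0 5;0 0 0 0 0 0 5;0 0 0 0 0 0 5;0 0 0 0 0 0 5;0 0 0 0 0 0 5;0 0 0 0 0 0 5'
python3 -c "
from h import *
to(.501,-.280,.0435,170,(-34,-80-28))"
```

```text
time_s: 13.4
position: [0.7033, -0.0181, 0.0431]
tcp_rot: [[-0.951, 0.311, 0.001], [0.311, 0.951, 0.0], [-0.001, 0.001, -1.0]]
force: [0.2, 1.4, 4.1]
opening: 0.088
grasp_force: 30.0
t 13.4 pos [ 0.7033 -0.0181  0.0431] yaw 161.9 target [ 0.553 -0.18   0.044] az -0.141 shift after turn [ 119.7 -185.1   -0.4] F [0.2 1.4 4.1] op 7.6 gf 30.0
```

```bash
python3 -m jog '6 -8 0 0 0 -0.071 5;10 -14 0 0 0 -0.07 5;13 -18 0 0 0 0 5;13 -18 0 0 0 0 5;13 -18 0 0 0 0 5;13 -18 0 0 0 0 5;13 -18 0 0 0 0 5;13 -18 0 0 0 0 5;9 -12 0 0 0 0 5;3 -5 0 0 0 0 5;0 0 0 0 0 0 5'
python3 -c "
from h import *
to(.501,-.280,.0435,170,(-34,-80-28))
poses(('big_stray','big_set'),('top',))
for n in ('big_stray_toe','big_set'):print([np.round(r['at'],3).tolist() for r in place_of('top',n)])
d=capture('side')
a=cv2.resize(d['color'][200:350,230:430],(800,600));cv2.imwrite('pics/s4.png',a[:,:,::-1])"
```

```text
time_s: 14.78
position: [0.5707, -0.1439, 0.043]
tcp_rot: [[-0.985, 0.174, 0.0], [0.174, 0.985, -0.001], [-0.0, -0.001, -1.0]]
force: [1.6, 0.9, 6.6]
opening: 0.09
grasp_force: 30.0
t 14.78 pos [ 0.5707 -0.1439  0.043 ] yaw 170.0 target [ 0.553 -0.18   0.044] az -0.001 shift after turn [ 11.  -38.1  -0.5] F [1.6 0.9 6.6] op 7.9 gf 30.0
   place []
top big_set 0.92 rect c 501 -282 size 158 70 yaw mod180 170.2 pca 170.3 rgb [239. 186. 110.]
top big_set 0.58 rect c 302 -432 size 167 70 yaw mod180 58.9 pca 59.1 rgb [ 87. 110. 173.]
   place [[0.301, -0.434, -0.002], [0.502, -0.28, -0.001]]
[]
[[0.301, -0.434, -0.002], [0.502, -0.28, -0.001]]
```

View pics/s4.png

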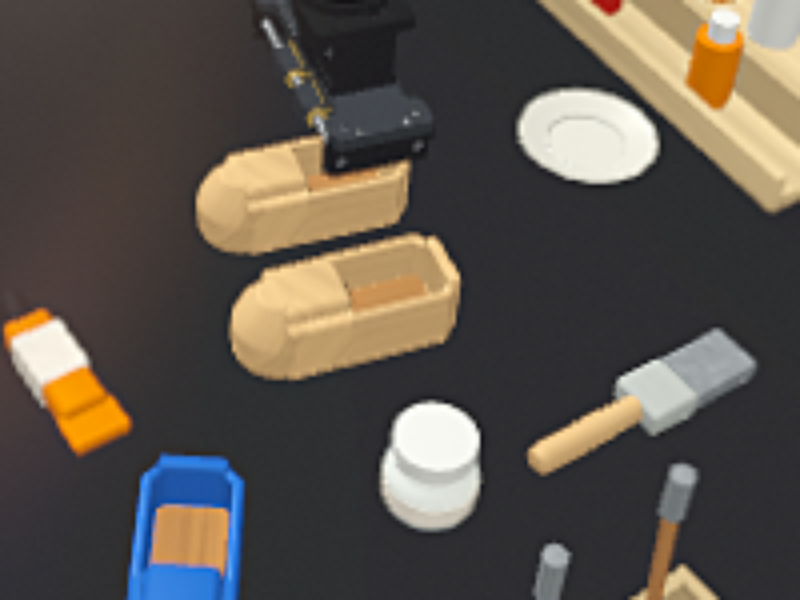

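The big stray (toe at about px (205,205)) followed upright and is parallel to its mate (toe at about px (240,330)). I'll finish the shift, release, retreat and verify.

```bash
python3 -m jog '3 -11 0 0 0 0 5;4 -12 0 0 0 0 5;3 -11 0 0 0 0 5;1 -4 0 0 0 0 5;0 0 0 0 0 0 5;0 0 0 0 0 0 24;0 0 0 0 0 0 24;0 0 0 0 0 0 24;0 0 0 0 0 0 24;0 0 -20 0 0 0 24;0 0 -40 0 0 0 24;0 0 -50 0 0 0 24'
python3 -m jog '0 40 -40 0 0 0 24;0 50 -20 0 0 0 24;0 50 0 0 0 0 24;0 50 0 0 0 0 24;0 0 0 0 0 0 24;0 0 0 0 0 0 24'
python3 -c "
from h import *
poses()
d=capture('top')
cv2.imwrite('pics/t5.png',d['color'][:,:,::-1])
for n in ('tube_a','brush','plate','mug','jar'):print(n,[np.round(r['at'],3).tolist() for r in place_of('top',n)])"
```

```text
time_s: 16.68
position: [0.5529, -0.1778, 0.1525]
tcp_rot: [[-0.985, 0.174, -0.003], [0.174, 0.985, 0.001], [0.003, 0.001, -1.0]]
force: [-0.4, -0.1, -0.3]
opening: 0.276
grasp_force: 0.0
time_s: 17.42
position: [0.5866, 0.0087, 0.2123]
tcp_rot: [[-0.985, 0.173, -0.001], [0.173, 0.985, -0.001], [0.001, -0.001, -1.0]]
force: [-0.8, 0.2, 0.3]
opening: 0.276
grasp_force: 0.0
top big_stray 0.74 rect c 515 -203 size 165 73 yaw mod180 167.6 pca 166.7 rgb [229. 178. 106.]
   place [[0.514, -0.198, -0.001], [0.523, 0.28, -0.003]]
top big_set 0.69 rect c 501 -284 size 160 71 yaw mod180 173.1 pca 169.8 rgb [238. 186. 110.]
top big_set 0.6 rect c 303 -431 size 166 70 yaw mod180 60.8 pca 59.1 rgb [ 87. 110. 173.]
   place [[0.5, -0.283, 0.002], [0.3, -0.432, 0.002]]
top small_stray 0.94 rect c 397 368 size 114 57 yaw mod180 179.4 pca 6.0 rgb [ 82. 102. 162.]
top small_stray 0.85 rect c 513 205 size 116 60 yaw mod180 165.0 pca 170.6 rgb [220. 168. 100.]
   place [[0.4, 0.377, -0.0], [0.507, 0.213, -0.004]]
top small_set 0.66 rect c 525 275 size 122 56 yaw mod180 167.9 pca 169.2 rgb [219. 168. 100.]
   place [[0.522, 0.279, -0.002], [0.512, -0.201, -0.002]]
tube_a [[0.588, 0.455, -0.006], [0.325, 0.217, 0.002], [0.299, -0.217, 0.001]]
brush [[0.641, -0.435, -0.005]]
plate [[0.778, -0.204, -0.003]]
mug [[0.763, 0.194, -0.002]]
jar []
```

View pics/t5.png

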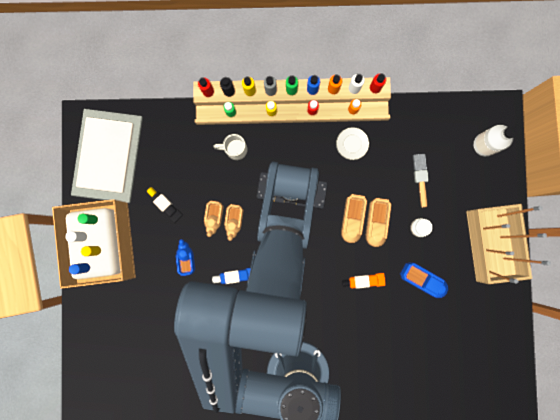

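Both pairs stand together: the small ones at px (212,218) and (233,222), the big ones at (354,220) and (378,222). Offsets are about 68 mm (limit 82) and 83 mm (limit 94), level and parallel. The mates and the re-measured bystanders haven't moved; the jar wasn't re-detected but looks unmoved at (422,228).

```bash
python3 -c "
from rig import *
print(hand_in())"
```

```text
the job is handed in; nothing more can be done
None
```

I slid both stray clogs flat along the table to stand beside their mates, toes the same way and heels level, and handed the job in at about 18 s; hand-in returned no verdict.

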